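Move the braked tray carriage up to its buffer and lock it

TASK

The small tray carriage on the track is held by its kick-down brake. Flick the brake lever right up to free it, push the carriage along the track until it presses the sprung buffer pin of the end stop in a little, without ramming it, then push the lever fully down again so that the brake holds the carriage against the buffer. Never drag the carriage while the brake is on, and leave the things standing around alone.

Things in the scene. Friction and masses are not known exactly. Their poses are not given: they have to be found in the camera images.
- track: Fixed aluminium track, 130 mm wide, 320 mm long. Its y axis is the direction of travel, towards the end stop; its x axis points across, away from the robot; the brake strip lies along the front (-x) edge. Origin at table height; the plate spans x -77 to +53, y -140 to +180 mm. Rails 24 mm high.
- carriage: Low plywood tray on the track (about 5 N of friction with the brake off, travel 200 mm). Axes as the track's; origin at table height under its middle. Tray x -35 to +55, y -50 to +50 mm, walls from 38 to 68 mm high; the bobbins and punches fixed in it rise to 70 mm. A steel plate on its front end wall (face at y = +54 mm) meets the buffer pin.
- push_point (a point): Middle of the outside of the tray's rear end wall, 15 mm below the wall's top edge: the place to push the carriage towards the stop (along +y of the track).
- brake (a joint): Angle of the kick-down brake lever (rad): 0 = fully down on its stop, locked; 0.85 = fully up, off. Lifting swings its free end up and towards the tray. Its sprung rubber foot rubs on the strip, passes dead centre at 0.1 and is clear above about 0.6. Turning it takes up to 0.6 Nm, some 9 N at the tread. It stays where it is left.
- brake_hinge (a point): Middle of the brake lever's hinge axis, at x = -50, y = 0, z = 52 mm in the carriage's frame; the axis runs along the carriage's y.
- brake_grip (a point): Middle of the rubber tread at the free end of the brake lever, 63 mm from the hinge axis. With the lever down, the lever is level and points along the carriage's -x. The tread is 28 mm long, 20 mm wide (along the carriage's y) and 12 mm thick; the bar is 18 mm wide, 8 mm thick; the lever ends 77 mm from the hinge. Free space at both sides and below.
- stop: Dark steel block clamped across the track's far (+y) end; axes as the track's, origin at table height. From its face (y = -13 mm) sticks a brass screw with a sprung buffer pin at x = 12, z = 53 mm. The screw's setting varies and is not measured: the pin's tip lies at y = -32 to -55 mm. The pin yields 1 mm per 1.2 N, for 10 mm, then is solid. Over 20 N is ramming.
- bobbin_mid (a point): Small thread bobbin, 38 mm across and 55 mm high, standing beyond the track; the point is its centre. Leave it alone.
- wax_tin_mid (a point): Round wax tin, 68 mm across and 34 mm high, on the table to the right; the point is its centre. Leave it alone.
- tape_roll_mid (a point): Roll of tape lying flat, 111 mm across and 24 mm high, to the right at the back; the point is its centre. Leave it alone.

How it is judged:
On the way, in this order (a step that is already met when the one before it is completed fails the run):
1. the brake lever is flicked up, clear of the strip (above 0.65 rad) (value of joint brake above 0.65 rad), for 0.2 s.
2. with the brake still up, the carriage is pressed against the buffer pin with more than 2 N (contact force between carriage and stop above 2 N and value of joint brake above 0.6 rad), for 0.2 s.
At the end, for the whole second after the job is handed in: The brake lever is fully down (below 0.06 rad), the carriage stands still and still presses on the buffer pin with more than 0.5 N (value of joint brake below 0.06 rad and contact force between carriage and stop above 0.5 N and linear speed of carriage below 0.005 m/s); the robot touches nothing.
It fails at once if the carriage is rammed onto the buffer (more than 20 N) (contact force between carriage and stop above 20 N).
It fails at once if the carriage is dragged along with the brake on (lever below 0.3 rad, faster than 30 mm/s) (value of joint brake below 0.3 rad and linear speed of carriage above 0.03 m/s).
It fails at once if the bobbin, the wax tin or the tape roll is moved more than 30 mm (distance of any of bobbin_mid, wax_tin_mid, tape_roll_mid from where it was at the start of the episode above 0.03 m).
It also fails if it takes over 64 s, if anything falls off the work surface, if the arm or the gripper's body presses on something with over 40 N, if the wrist force passes 120 N, or if a joint passes its speed limit or range.

ROBOT

A 6-joint arm with a two-finger parallel gripper is mounted at the origin on a cart in front of the work surface, level with it; the furniture and walls round the work are solid. World frame = base frame: x ahead of the robot, y to its left, z up, the work surface at z = 0. Lengths are in m, angles in rad, forces in N, time in s.
With the tool pointing down it reaches from about 0.275 to 0.825 m from the base axis. Payload 5.2 kg.
Tool frame: the origin (TCP) lies at the centre of the arm's flange, where the gripper is bolted on; the fingertips stand 186 mm ahead of it and the grasp point (between the pads) lies 167 mm ahead of it (pinch_z is the distance from the TCP to the grasp point, in m); z points along the fingers, y is the line along which they close (so a half turn about z gives the same grasp; the last joint's range is limited). The gripper opens to 93 mm and grips with 3 to 60 N. Pads are 15 mm wide; open, the fingers measure 128 mm over their backs; the gripper's body (75 mm by 188 mm) begins 65 mm behind the grasp point.
Start: joints at [1.068, 0.259, 1.535, -0, 1.348, -0.203], TCP at [0.162, 0.525, 0.405] pointing down, gripper open.
Joint ranges: [-3.14, 3.14], [-0.91, 2.08], [0.19, 2.58], [-1.22, 4.36], [0.22, 2.71], [-3.12, 3.12]. Speed limits (rad/s): [2.57, 2.57, 3.14, 3.14, 3.14, 3.14].

INTERFACE

Orientations are given as a unit quaternion [x, y, z, w].
In Python, from bench import sense, get_image, close_job, pinch_z gives the robot as it stands. The module is installed in compiled form; this text tells all that it offers.
- The arm moves only by the shell command python3 -m crank 'ROWS' [FORCE]. ROWS is JSON, a list that holds one entry, the list of rows, each a list of 7 numbers: the shift along the world's x, y, z normalised to -1 to 1, where 1 is 25 mm, then the turn, a rotation vector about the world's x, y, z normalised to -1 to 1, where 1 is 5 degrees, then the gripper command: -1 is fully open, 1 is shut, values between are in proportion. A call has exactly 8 rows; each row shifts and turns the commanded pose from where the row before left it; what a row does not reach is not made up. A row lasts 1/8 s, in which the tool goes at most 62.5 mm and 10.7 degrees, less where a joint would pass 70% of its speed; a pose out of reach is approached as far as the arm can. A call with a number of a shift or a turn outside -1 to 1 is refused whole. A call with a gripper value outside its range is refused whole. The fingers move at their own pace and stop on an object; FORCE is the grip in N (left out, the last holds). Time passes only in rows, so rows that do not move let the fingers close, or fill a call up. It gives the time, the measured TCP pose, the force, the opening and the grip force at its end, in the units of the state.
- sense(): the state, without advancing time (a new reading comes with each control period).
- get_image(name): name is "scene" or "side" or "wrist"; returns a dict with "color" (480x640x3 uint8, red, green, blue), "depth" (480x640 float32, m along the optical axis (not along the pixel's ray), 0 where there is no reading), "fov_y" (degrees; the focal length in pixels is half the picture's height over the tangent of half this angle, whatever the lens; pixels are square), "cx", "cy" (the principal point, pixels), "k1" (the pictures are not rectified: a ray, as slopes to the right and down, at radius r is drawn at 1 + k1 r^2 times it, then the intrinsics apply), "eye" and "orientation" of the camera in the world; the wrist camera has in their place "T_tool_cam" (4x4, takes a point from camera to tool coordinates, whose origin is the TCP and whose axes are the flange's). Camera axes: x right, y up, looking along -z (the intrinsics and any distortion apply to the point x, -y, -z); pixel columns grow to the right and rows downward; lengths in m; the calibration is good to about 2 mm. A picture is of the moment at which its call begins: read the wrist's pose just before it.
- close_job(): hands the job in; it is judged then, once.
The state is a dict: "time": time; "joint_positions": joint angles; "qvel": joint speeds; "tau": joint torques, N m; "tcp_pos": TCP position; "tool_rot": TCP orientation; "wrist_force": force on the tool from outside, world axes, zero at the start; "moment": the same for the moment, N m; "gripper_width": opening from 0.0 (shut) to 1.0 (fully open); "grasp_force": force on a finger pad.
Only numpy, scipy, OpenCV 4.12 (cv2) and the standard library are available. Lean on these libraries where they do the work, as an engineer would, in place of code of your own. Each camera call takes 0.05 s, during which the arm holds its last target. There are 200 camera calls.

## Working session

There is one attempt and no reset: what is moved stays moved. The work goes in short steps, Python scripts to look and compute and a shell command to move; the robot and the scene stay as the last step left them, time stands still between calls to the robot, and variables do not carry over. Pictures are saved under pics/ and viewed, at most 10 in all, crops included, and the job is handed in when it is done.

```bash
mkdir -p pics; cat > h.py <<'E'
import numpy as np, cv2
from scipy.spatial.transform import Rotation as R
from bench import sense, get_image, close_job, pinch_z
def cam(im, st=None):
    f=240/np.tan(np.radians(im["fov_y"])/2)
    if "eye" in im: return f,np.array(im["eye"]),R.from_quat(im["orientation"]).as_matrix()
    T=np.array(im["T_tool_cam"]); Rt=R.from_quat(st["tool_rot"]).as_matrix()
    return f,Rt@T[:3,3]+np.array(st["tcp_pos"]),Rt@T[:3,:3]
def slopes(im,px):
    f=cam(im,ST)[0]; px=np.atleast_2d(px).astype(float)
    K=np.array([[f,0,im["cx"]],[0,f,im["cy"]],[0,0,1]])
    return cv2.undistortPoints(px[:,None],K,np.array([im["k1"],0,0,0.]))[:,0]
ST=None
def setst(s):
    global ST; ST=s
def plane(im,px,z):
    _,e,M=cam(im,ST); s=slopes(im,px); d=np.c_[s[:,0],-s[:,1],-np.ones(len(s))]@M.T
    return e+d*((z-e[2])/d[:,2])[:,None]
def deppts(im,px):
    _,e,M=cam(im,ST); s=slopes(im,px); px=np.atleast_2d(px).astype(int)
    D=im["depth"][px[:,1],px[:,0]]
    return e+(np.c_[s[:,0],-s[:,1],-np.ones(len(s))]*D[:,None])@M.T
def grid(im):
    u,v=np.meshgrid(np.arange(640),np.arange(480)); return deppts(im,np.c_[u.ravel(),v.ravel()]).reshape(480,640,3)
E
python3 - <<'E'
from h import *
import pickle
s=sense();print(s)
for n in("scene","side","wrist"):
    im=get_image(n);cv2.imwrite(f"pics/{n}0.png",im["color"][:,:,::-1]);print(n,{k:v for k,v in im.items() if k not in("color","depth")})
    pickle.dump((s,im),open(f"{n}0.pkl","wb"))
a=[cv2.imread(f"pics/{n}0.png") for n in("scene","side")]
E
```

```text
{'time': 0.0, 'joint_positions': array([ 1.06818939e+00,  2.59324353e-01,  1.53604640e+00, -3.96171505e-05,
        1.34798370e+00, -2.02806038e-01]), 'qvel': array([ 0.00169078,  0.00103082, -0.00105031,  0.00210436,  0.00056833,
       -0.00053678]), 'tau': array([ 1.19691984e-03, -4.37319553e+01, -2.83994257e+01,  7.19038071e-02,
        4.14487801e-02, -1.37191250e-04]), 'tcp_pos': array([0.16231806, 0.52528754, 0.40394217]), 'tool_rot': array([ 1.49335295e-01,  9.88786222e-01, -8.33345243e-04, -2.86171213e-04]), 'wrist_force': array([ 0.17486091, -0.60732525, -0.60325141]), 'moment': array([ 0.00331816, -0.05340431, -0.00632035]), 'grasp_force': 0.0, 'gripper_width': 0.9989431366775221}
scene {'fov_y': 51.802082342705475, 'cx': 322.8837444626313, 'cy': 237.9376220254407, 'k1': 0.029242243664940715, 'eye': array([-0.08947038, -0.52034327,  0.83953576]), 'orientation': array([ 0.36956032, -0.19200012, -0.430926  ,  0.80053976])}
side {'fov_y': 42.770141955419504, 'cx': 319.0653895632441, 'cy': 244.44391236446458, 'k1': -0.047306511092572036, 'eye': array([0.49930113, 1.03885845, 0.94406937]), 'orientation': array([-0.02200483,  0.43130589,  0.89965726, -0.06409242])}
wrist {'fov_y': 59.82375050802009, 'cx': 318.45764275801014, 'cy': 237.50669800926744, 'k1': -0.08691117308475985, 'T_tool_cam': array([[ 8.76002772e-05,  9.63386955e-01,  2.68114839e-01,
         7.43210761e-02],
       [ 9.99999623e-01, -3.16053521e-04,  8.08913061e-04,
         5.03949128e-04],
       [ 8.64034929e-04,  2.68114667e-01, -9.63386620e-01,
         1.96294961e-02],
       [ 0.00000000e+00,  0.00000000e+00,  0.00000000e+00,
         1.00000000e+00]])}
```

View pics/scene0.png

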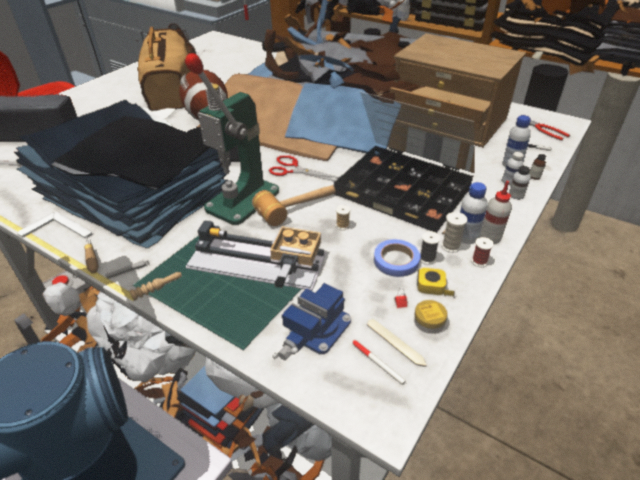

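View pics/side0.png

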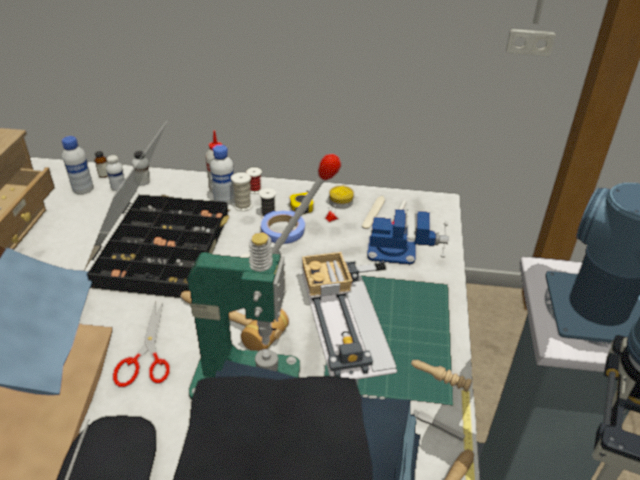

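The scene shows the track at about (255,255), the tray at (297,245), the lever at (285,278) and the stop at (210,232). In the side view the tray is at (328,273), the lever at (370,267) and the stop at (350,357). A vise and the green press stand nearby.

```bash
python3 - <<'E'
from h import *
import pickle
out=[]
for n,(x0,y0,w,h) in(("scene",(180,210,160,120)),("side",(280,240,160,140))):
    s,im=pickle.load(open(n+"0.pkl","rb"));setst(s);G=grid(im)
    out.append(cv2.resize(im["color"][y0:y0+h,x0:x0+w,::-1],None,fx=400/w,fy=400/w,interpolation=cv2.INTER_CUBIC))
    # height bands
    c=np.zeros((480,640),bool);c[y0:y0+h,x0:x0+w]=1
    hsv=cv2.cvtColor(im["color"],cv2.COLOR_RGB2HSV)
    for nm,m in(("wood",(G[...,2]>.055)&(G[...,2]<.08)&(hsv[...,0]>8)&(hsv[...,0]<28)&(hsv[...,1]>90)),):
        m=(m&c).astype(np.uint8); k,l,st,_=cv2.connectedComponentsWithStats(m)
        i=1+st[1:,4].argmax();P=G[l==i]; print(n,nm,len(P),st[i],P.mean(0)); r=cv2.minAreaRect((P[:,:2]*1000).astype(np.float32));print(r,np.percentile(P[:,2],[5,50,95]))
h=max(o.shape[0] for o in out)
out=[cv2.copyMakeBorder(o,0,h-o.shape[0],0,0,cv2.BORDER_CONSTANT) for o in out]
cv2.imwrite("pics/crop1.png",np.hstack(out))
E
```

```text
scene wood 448 [271 228  49  33 448] [0.60925623 0.03070748 0.06604228]
((604.9846801757812, 31.078567504882812), (93.91183471679688, 98.8736572265625), 18.682828903198242) [0.0568703  0.06680984 0.07303865]
side wood 561 [303 253  49  38 561] [0.61141872 0.04162153 0.06421485]
((603.8514404296875, 35.97889709472656), (95.23698425292969, 106.59326934814453), 20.35791015625) [0.05624894 0.06506987 0.07058595]
```

View pics/crop1.png

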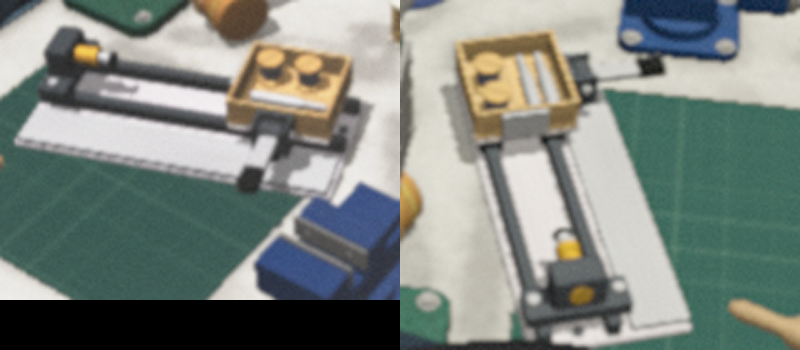

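```bash
python3 - <<'E'
from h import *
import pickle
Z=np.zeros((2,22,24))
for k,n in enumerate(("scene","side")):
    s,im=pickle.load(open(n+"0.pkl","rb"));setst(s);G=grid(im)
    P=G[im["depth"]>0]
    i=((P[:,0]-.2)/.025).astype(int);j=((P[:,1]+.25)/.025+0).astype(int)
    m=(P[:,0]>.2)&(P[:,1]>-.25)&(i<22)&(j<24)
    np.maximum.at(Z[k],(i[m],j[m]),P[m,2])
    px=(280,282) if n=="scene" else (379,266)
    print(n,"tread",plane(im,px,.055),deppts(im,px))
print("max height cm; rows x .2.. step .025; cols y -.25.. step .025")
for r,row in enumerate(Z.max(0)): print("%.3f"%(.2+.025*r),*["%2d"%round(100*v) for v in row])
E
```

```text
scene tread [[ 0.48718927 -0.01156284  0.055     ]] [[ 0.48251862 -0.0156837   0.06135434]]
side tread [[ 0.49187476 -0.0023413   0.055     ]] [[ 0.49187919 -0.00172008  0.05553045]]
max height cm; rows x .2.. step .025; cols y -.25.. step .025
0.200  0  0  0  0  0  0  0  0  0  0  0  0  0  0  0  0  0  0  0  0  0  0  0  0
0.225  0  0  0  0  0  0  0  0  0  0  0  0  0  0  0  0  0  0  0  0  0  0  0  0
0.250  0  0  0  0  0  0  0  0  0  0  0  0  0  0  0  0  0  0  0  0  0  0  0  0
0.275  1  0  0  0  0  0  0  0  0  0  0  0  0  0  0  0  0  0  0  0  3  0  0  0
0.300  0  0  0  1  1  0  0  0  0  0  0  0  0  0  0  0  0  0  0  3  3  3  0  0
0.325  0  0  0  9  9  6  3  0  1  1  1  1  1  1  1  1  1  1  1  3  3  2  1  0
0.350  0  0  0  8  7  7  0  0  1  1  1  1  1  1  1  1  1  1  1  3  3  1  1  1
0.375  0  1  0 11 11 11 11  1  1  1  1  1  1  1  1  1  1  1  3  3  2  1  1  1
0.400  1  0  2 11 11 11 11  0  1  1  1  1  1  1  1  1  1  1  2  2  1  1  1  1
0.425  0  0  2 11 11 11 11  1  1  1  1  1  1  1  1  1  1  1  2  2  1  1  1  0
0.450  1  2  2 11 11 11 11  0  1  6  1  1  1  1  1  2  2  2  2  2  2  1  1 
[... 160 characters left out ...]
.525  1  1  0  1  1  0  0  1  2  7  7  7  7  3  3  3  3  3  7  7  7  7  1  0
0.550  0  1  1  1  1  0  0  1  2  7  7  7  7  7  3  2  1  2  6 48 47  4  0  1
0.575  0  1  1  1  1  1  0  1  7  7  7  6  7  7  2  3  3  3  3 48 48  0  0  0
0.600  4  3  1  1  1  0  1  0  3  7  7  7  8  7  3  3  2  1  0 44 43  2  2  2
0.625  4  1  1  1  1  0  1  1  1  7  7  7  7  7  1  0  1  1  1 38 38 30 30 30
0.650  0  1  1  1  1  1  1  0  0  7  7  7  0  0  0  1  6  6 27 33 33 36 36 35
0.675  3  3  3  3  3  1  1  1  1  0  1  0  0  0  0  5  7  7 27 28 30 36 36 36
0.700  3  3  3  3  3  3  1  0  0  1  1  0  1  0  1  6  7  7  7 27 30 31 31 30
0.725  3  3  3  1  3  3  0  1  0  1  1  1  1  0  1  1  4  6  6  6  2 31 31 31
```

```bash
python3 -m crank '[[[0.5,-1,0,0,0,0.46,-1],[0.5,-1,0,0,0,0.46,-1],[0.5,-1,0,0,0,0.46,-1],[0.5,-1,0,0,0,0.46,-1],[0.5,-1,0,0,0,0.46,-1],[0.5,-1,0,0,0,0.46,-1],[0.5,-1,0,0,0,0.46,-1],[0.5,-1,0,0,0,0.46,-1]]]' 40
python3 -m crank '[[[0.5,-1,0,0,0,0.46,-1],[0.5,-1,0,0,0,0.46,-1],[0.5,-1,0,0,0,0.46,-1],[0.5,-1,0,0,0,0.46,-1],[0.5,-1,0,0,0,0.46,-1],[0.5,-1,0,0,0,0.46,-1],[0.5,-1,0,0,0,0.46,-1],[0.5,-1,0,0,0,0.46,-1]]]'
python3 -m crank '[[[0.6,-0.6,-0.2,0,0,0,0],[0.6,-0.6,-0.2,0,0,0,0],[0.6,-0.6,-0.2,0,0,0,0],[0.6,-0.6,-0.2,0,0,0,0],[0.6,-0.6,-0.2,0,0,0,0],[0.6,-0.6,-0.2,0,0,0,0],[0,0,0,0,0,0,0],[0,0,0,0,0,0,0]]]'
python3 - <<'E'
from h import *
import pickle
s=sense();im=get_image("wrist");pickle.dump((s,im),open("w1.pkl","wb"));cv2.imwrite("pics/w1.png",im["color"][:,:,::-1])
print(s["tcp_pos"],s["tool_rot"],s["joint_positions"],s["gripper_width"])
E
```

```text
time: 1.15
tcp_pos: [0.2626, 0.3246, 0.4046]
tool_rot: [-0.011, 1.0, -0.0, -0.0]
wrist_force: [0.1, 0.5, -0.9]
gripper_width: 1.002
grasp_force: 0.0
time: 2.15
tcp_pos: [0.3626, 0.1246, 0.4046]
tool_rot: [-0.171, 0.985, 0.0, -0.0]
wrist_force: [0.3, -0.0, -0.1]
gripper_width: 1.002
grasp_force: 0.0
time: 3.15
tcp_pos: [0.4522, 0.0356, 0.3746]
tool_rot: [-0.17, 0.985, 0.0, -0.0]
wrist_force: [-0.1, 0.4, -0.0]
gripper_width: 0.497
grasp_force: 0.0
[0.45221244 0.03559481 0.37459189] [-1.70278530e-01  9.85395840e-01  2.87082128e-04 -4.21445481e-04] [-1.68315173e-01  1.08703289e-01  1.79897841e+00  2.76203058e-04
  1.23489693e+00 -2.08142736e+00] 0.4966615895221978
```

View pics/w1.png

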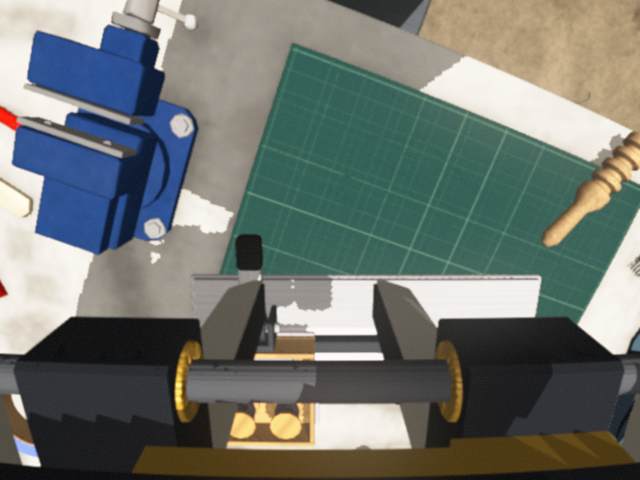

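The wrist view shows the black tread at about (249,250), the plate's front edge from (192,276) to (541,277), and the vise at top left.

```bash
python3 - <<'E'
from h import *
import pickle
s,im=pickle.load(open("w1.pkl","rb"));setst(s)
a,b=plane(im,[(192,275.5),(541,276.5)],.012)
d=b-a;print("edge",a,b,np.hypot(*d[:2]),"track y angle",np.degrees(np.arctan2(d[1],d[0])))
roi=im["color"][225:275,225:275]; m=(roi.max(2)<45).astype(np.uint8)
k,l,st,c=cv2.connectedComponentsWithStats(m);i=1+st[1:,4].argmax();print(st[i],c[i]+225)
G=grid(im)[225:275,225:275][l==i];print(np.percentile(G[:,2],[5,25,50,75,95]))
x0,y0,w,h=st[i][:4];x0+=225;y0+=225
t=G[(G[:,2]>.055)];print("top rect",cv2.minAreaRect((t[:,:2]*1000).astype(np.float32)),len(t))
print(plane(im,[(x0,y0),(x0+w,y0),(x0+w/2,y0+h/2)],.058))
psi=np.arctan2(d[1],d[0])-np.pi/2;X=np.array([np.cos(psi),np.sin(psi)]);Y=np.array([-X[1],X[0]])
c=(a+b)[:2]/2;print("track origin",c+.077*X-.020*Y)
for n in("scene","side"):
    s,im=pickle.load(open(n+"0.pkl","rb"));setst(s);P=grid(im)[im["depth"]>0]
    q=(P[:,:2]-(c+.077*X-.020*Y));q=np.c_[q@X,q@Y]*1000
    for nm,mm in(("tray",(abs(q[:,0]-10)<60)&(P[:,2]>.062)&(P[:,2]<.074)&(q[:,1]<60)&(q[:,1]>-160)),("stop",(abs(q[:,0])<70)&(P[:,2]>.04)&(P[:,2]<.1)&(q[:,1]>70)&(q[:,1]<200)),):
        print(n,nm,mm.sum(),np.percentile(q[mm],[2,98],axis=0).round())
E
```

```text
edge [ 0.54213864 -0.05057717  0.012     ] [0.43883681 0.2439084  0.012     ] 0.31207854438575977 track y angle 109.3302279977932
[ 11  10  26  35 840] [248.64404762 251.80595238]
[0.05536133 0.05773213 0.05869436 0.0596748  0.06077986]
top rect ((442.1114501953125, -4.104408264160156), (24.218055725097656, 121.08458709716797), 86.84252166748047) 808
[[ 0.47849741 -0.01941438  0.058     ]
 [ 0.47201174 -0.00121396  0.058     ]
 [ 0.48822987 -0.00632318  0.058     ]]
track origin [0.5697672  0.10328103]
scene tray 574 [[ -47. -128.]
 [  56.  -27.]]
scene stop 381 [[-26. 104.]
 [ 31. 165.]]
side tray 579 [[ -45. -126.]
 [  56.  -22.]]
side stop 593 [[-15. 109.]
 [ 46. 173.]]
```

```bash
python3 -m crank '[[[0.72,-0.83,0,0,0,0,0],[0.72,-0.83,0,0,0,0,0],[0,0,-1,0,0,0,0],[0,0,-1,0,0,0,0],[0,0,-1,0,0,0,0],[0,0,-1,0,0,0,0],[0,0,-0.6,0,0,0,0],[0,0,0,0,0,0,0]]]'
python3 - <<'E'
from h import *
s=sense();im=get_image("wrist");cv2.imwrite("pics/w2.png",im["color"][:,:,::-1])
print(s["tcp_pos"])
E
```

```text
time: 4.2
tcp_pos: [0.488, -0.0056, 0.2592]
tool_rot: [-0.171, 0.985, 0.0, -0.001]
wrist_force: [-0.4, -0.2, 0.0]
gripper_width: 0.502
grasp_force: 0.0
[ 0.48796513 -0.00557161  0.25919659]
```

View pics/w2.png

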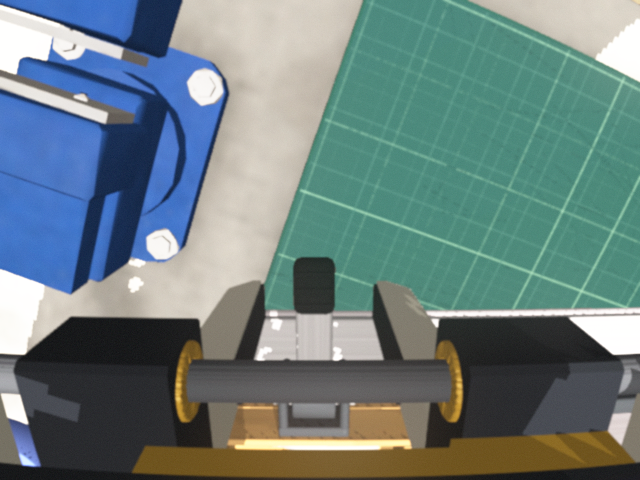

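The tread, at (315,285), is centred between the fingers at (319). I'll go down and grip.

```bash
python3 -m crank '[[[0.02,-0.05,-0.6,0,0,0,0],[0,0,-0.6,0,0,0,0],[0,0,-0.1,0,0,0,0],[0,0,0,0,0,0,1],[0,0,0,0,0,0,1],[0,0,0,0,0,0,1],[0,0,0,0,0,0,1],[0,0,0,0,0,0,1]]]' 30
```

```text
time: 5.25
tcp_pos: [0.4891, -0.0073, 0.2276]
tool_rot: [-0.17, 0.985, -0.0, 0.0]
wrist_force: [0.4, 0.1, 1.8]
gripper_width: 0.212
grasp_force: 30.0
```

```bash
python3 -m crank '[[[0.01,0.005,0.25,0,0,0,1],[0.035,0.015,0.25,0,0,0,1],[0.06,0.02,0.245,0,0,0,1],[0.08,0.03,0.235,0,0,0,1],[0.105,0.035,0.23,0,0,0,1],[0.125,0.045,0.215,0,0,0,1],[0.145,0.05,0.2,0,0,0,1],[0.195,0.07,0.22,0,0,0,1]]]'
python3 -m crank '[[[0,0,0,0,0,0,1],[0,0,0,0,0,0,1],[0,0,0,0,0,0,1],[0,0,0,0,0,0,1],[0,0,0,0,0,0,1],[0,0,0,0,0,0,1],[0,0,0,0,0,0,1],[0,0,0,0,0,0,1]]]'
python3 - <<'E'
from h import *
s=sense();im=get_image("wrist");cv2.imwrite("pics/w3.png",im["color"][:,:,::-1])
import pickle
im2=get_image("scene");pickle.dump((s,im2),open("s3.pkl","wb"))
c=cv2.resize(im2["color"][210:330,180:340,::-1],(640,480),interpolation=cv2.INTER_CUBIC)
cv2.imwrite("pics/c3.png",np.hstack([cv2.resize(c,(400,300)),cv2.resize(im["color"][:,:,::-1],(400,300))]))
E
```

```text
time: 6.25
tcp_pos: [0.5078, -0.0006, 0.2737]
tool_rot: [-0.17, 0.985, -0.0, -0.0]
wrist_force: [-0.4, -6.0, -4.9]
gripper_width: 0.213
grasp_force: 30.0
time: 7.25
tcp_pos: [0.5078, -0.0006, 0.2737]
tool_rot: [-0.17, 0.985, -0.0, 0.0]
wrist_force: [-3.1, -4.1, 5.4]
gripper_width: 0.213
grasp_force: 30.0
```

View pics/c3.png

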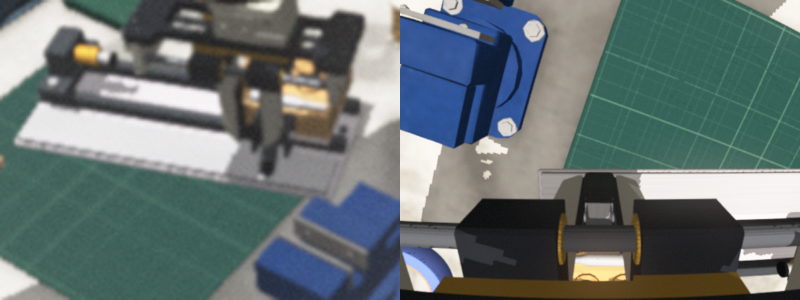

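The left (scene) half shows the lever raised in the fingers, with the tread near (270,160). The right (wrist) half shows the tread still held at about (600,180). I'll nudge it to its stop, then release and rise.

```bash
python3 -m crank '[[[0.08,0.03,0.08,0,0,0,1],[0,0,0,0,0,0,1],[0,0,0,0,0,0,0],[0,0,0,0,0,0,0],[0,0,0,0,0,0,0],[0,0,0.5,0,0,0,0],[0,0,0.7,0,0,0,0],[0,0,0.7,0,0,0,0]]]'
python3 -m crank '[[[1,-0.4,0,0,0,0,1],[1,-0.4,0,0,0,0,1],[1,-0.4,0,0,0,0,1],[1,-0.4,0,0,0,0,1],[1,-0.5,0,0,0,0,1],[0,0,0,0,0,0,1],[0,0,0,0,0,0,1],[0,0,0,0,0,0,1]]]'
python3 - <<'E'
from h import *
import pickle
s=sense();im=get_image("wrist");im2=get_image("scene");im3=get_image("side")
pickle.dump((s,im,im2,im3),open("s4.pkl","wb"))
a=[cv2.resize(x,(400,300),interpolation=cv2.INTER_CUBIC) for x in(im["color"],im2["color"][210:330,180:340],im3["color"][240:360,280:440])]
cv2.imwrite("pics/c4.png",np.vstack([np.hstack(a[:2]),np.hstack([a[2],a[2]*0])])[:,:,::-1])
E
```

```text
time: 8.35
tcp_pos: [0.5099, 0.0003, 0.3242]
tool_rot: [-0.17, 0.985, -0.0, 0.0]
wrist_force: [-0.4, 0.0, 0.4]
gripper_width: 0.499
grasp_force: 0.0
time: 9.35
tcp_pos: [0.634, -0.0517, 0.3232]
tool_rot: [-0.171, 0.985, 0.0, -0.0]
wrist_force: [-0.1, -0.4, 1.2]
gripper_width: 0.004
grasp_force: 0.0
```

View pics/c4.png

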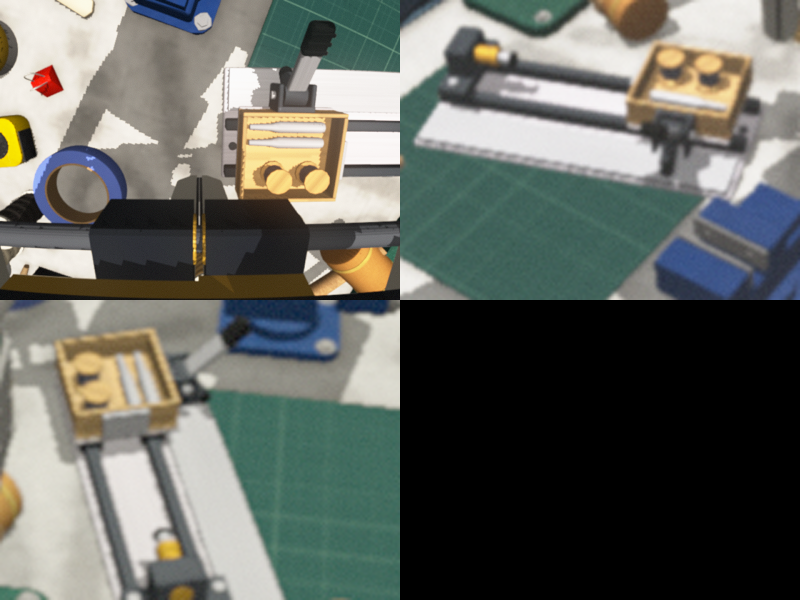

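The lever stands up clear: wrist tile (318,40), side tile (235,330). The tray's rear wall is right of the fingertips, and the pin tip is near scene px (226,233) and side px (346,333).

```bash
python3 - <<'E'
from h import *
import pickle
s,im,im2,im3=pickle.load(open("s4.pkl","rb"));setst(s)
psi=np.radians(19.4);X=np.array([np.cos(psi),np.sin(psi)]);Y=np.array([-X[1],X[0]]);O=np.array([.5698,.1033])
T=lambda p:(np.c_[(p[:,:2]-O)@X,(p[:,:2]-O)@Y]*1000).round(1)
hsv=cv2.cvtColor(im["color"],cv2.COLOR_RGB2HSV)
m=(hsv[...,0]>8)&(hsv[...,0]<28)&(hsv[...,1]>80);m[:150]=0;m[330:]=0;m[:,:350]=0;m[:,570:]=0
P=grid(im)[m];q=T(P);k=(P[:,2]>.062)&(P[:,2]<.075);print("tray",np.percentile(q[k],[1,99],axis=0),k.sum())
print("tcp",T(s["tcp_pos"][None]))
print("pin scene",T(plane(im2,[(226,233)],.053)),"side",T(plane(im3,[(346,333)],.053)))
# brass
for n,i in(("scene",im2),("side",im3)):
    h=cv2.cvtColor(i["color"],cv2.COLOR_RGB2HSV);b=(h[...,0]>15)&(h[...,0]<30)&(h[...,1]>130);P=grid(i);q=T(P.reshape(-1,3)).reshape(480,640,2)
    b&=(abs(q[...,0]-10)<25)&(q[...,1]>80)&(q[...,1]<190)&(P[...,2]>.03)
    print(n,"brass",b.sum(),np.percentile(q[b],[2,98],axis=0),P[b][:,2].mean())
E
```

```text
tray [[ -34.  -127.2]
 [  54.5  -28.4]] 7298
tcp [[   9.1 -167.5]]
pin scene [[ 14.4 101.9]] side [[ 10.6 106.7]]
scene brass 58 [[  1.97  119.998]
 [ 16.076 141.344]] 0.05901184614467435
side brass 104 [[  4.842 122.806]
 [ 21.87  173.188]] 0.05603443251648583
```

```bash
python3 -m crank '[[[0,0,-0.92,0,0,0,1],[0,0,-0.92,0,0,0,1],[0,0,-0.92,0,0,0,1],[0,0,-0.92,0,0,0,1],[-0.066,0.189,0,0,0,0,1],[-0.066,0.189,0,0,0,0,1],[-0.066,0.189,0,0,0,0,1],[-0.066,0.189,0,0,0,0,1]]]'
python3 -m crank '[[[-0.066,0.189,0,0,0,0,1],[-0.066,0.189,0,0,0,0,1],[-0.066,0.189,0,0,0,0,1],[-0.066,0.189,0,0,0,0,1],[-0.066,0.189,0,0,0,0,1],[-0.066,0.189,0,0,0,0,1],[-0.066,0.189,0,0,0,0,1],[-0.066,0.189,0,0,0,0,1]]]'
```

```text
time: 10.5
tcp_pos: [0.6283, -0.0329, 0.2319]
tool_rot: [-0.171, 0.985, -0.0, 0.001]
wrist_force: [-0.0, -0.3, -0.0]
gripper_width: 0.007
grasp_force: 0.0
time: 11.5
tcp_pos: [0.6154, 0.0034, 0.2314]
tool_rot: [-0.17, 0.985, -0.001, 0.001]
wrist_force: [1.0, -5.8, 1.7]
gripper_width: 0.007
grasp_force: 2.9
```

```bash
python3 -m crank '[[[-0.093,0.264,0,0,0,0,1],[-0.093,0.264,0,0,0,0,1],[-0.093,0.264,0,0,0,0,1],[-0.093,0.264,0,0,0,0,1],[-0.093,0.264,0,0,0,0,1],[-0.093,0.264,0,0,0,0,1],[-0.093,0.264,0,0,0,0,1],[-0.066,0.189,0,0,0,0,1]]]'
python3 - <<'E'
from h import *
import pickle
s=sense();im=get_image("wrist");im2=get_image("scene");im3=get_image("side")
pickle.dump((s,im,im2,im3),open("s5.pkl","wb"))
a=[cv2.resize(x,(400,300),interpolation=cv2.INTER_CUBIC) for x in(im["color"],im2["color"][210:330,180:340],im3["color"][240:360,280:440])]
cv2.imwrite("pics/c5.png",np.vstack([np.hstack(a[:2]),np.hstack([a[2],a[2]*0])])[:,:,::-1])
E
```

```text
time: 12.5
tcp_pos: [0.5974, 0.0546, 0.2314]
tool_rot: [-0.17, 0.985, -0.001, 0.001]
wrist_force: [1.0, -6.2, 0.1]
gripper_width: 0.006
grasp_force: 2.9
```

View pics/c5.png

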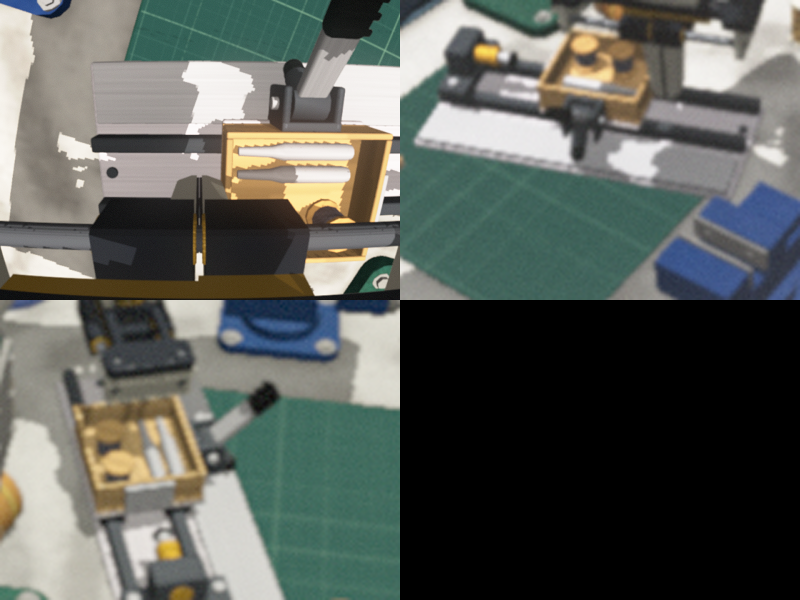

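The carriage has moved towards the stop with the lever still up. In the scene tile the tray is at (595,75) and the pin tip at (515,57), so some gap is left.

```bash
python3 - <<'E'
from h import *
import pickle
s,im,im2,im3=pickle.load(open("s5.pkl","rb"));setst(s)
psi=np.radians(19.4);X=np.array([np.cos(psi),np.sin(psi)]);Y=np.array([-X[1],X[0]]);O=np.array([.5698,.1033])
T=lambda p:np.c_[(p[:,:2]-O)@X,(p[:,:2]-O)@Y]*1000
print("tcp",T(s["tcp_pos"][None]))
for n,i in(("wrist",im),("scene",im2),("side",im3)):
    h=cv2.cvtColor(i["color"],cv2.COLOR_RGB2HSV);P=grid(i).reshape(-1,3);q=T(P)
    m=((h[...,0]>8)&(h[...,0]<28)&(h[...,1]>80)).ravel()&(P[:,2]>.062)&(P[:,2]<.074)&(q[:,0]>-40)&(q[:,0]<60)&(q[:,1]>-110)&(q[:,1]<90)
    print(n,np.percentile(q[m],[1,99],axis=0).round(1))
E
```

```text
tcp [[  9.84561775 -55.14395922]]
wrist [[-34.1 -39.8]
 [ 54.9  59.2]]
scene [[-36.9 -40.5]
 [ 53.8  57.3]]
side [[-33.  -36.6]
 [ 56.5  64.1]]
```

```bash
python3 -m crank '[[[-0.066,0.189,0,0,0,0,1],[-0.066,0.189,0,0,0,0,1],[-0.066,0.189,0,0,0,0,1],[-0.066,0.189,0,0,0,0,1],[-0.053,0.151,0,0,0,0,1],[-0.033,0.094,0,0,0,0,1],[-0.02,0.057,0,0,0,0,1],[-0.02,0.057,0,0,0,0,1]]]'
python3 -m crank '[[[-0.013,0.038,0,0,0,0,1],[-0.013,0.038,0,0,0,0,1],[-0.013,0.038,0,0,0,0,1],[-0.013,0.038,0,0,0,0,1],[0,0,0,0,0,0,1],[0,0,0,0,0,0,1],[0,0,0,0,0,0,1],[0,0,0,0,0,0,1]]]'
```

```text
time: 13.65
tcp_pos: [0.5876, 0.0825, 0.2314]
tool_rot: [-0.17, 0.985, -0.001, 0.0]
wrist_force: [-0.3, -6.3, 3.3]
gripper_width: 0.005
grasp_force: 2.7
time: 14.65
tcp_pos: [0.5863, 0.0864, 0.2313]
tool_rot: [-0.17, 0.985, -0.001, 0.0]
wrist_force: [-1.0, -5.0, 3.3]
gripper_width: 0.005
grasp_force: 2.5
```

```bash
python3 -m crank '[[[-0.013,0.038,0,0,0,0,1],[-0.013,0.038,0,0,0,0,1],[-0.013,0.038,0,0,0,0,1],[-0.013,0.038,0,0,0,0,1],[-0.013,0.038,0,0,0,0,1],[0,0,0,0,0,0,1],[0,0,0,0,0,0,1],[0,0,0,0,0,0,1]]]'
python3 -c "
from h import *
for i in range(3): print(sense()['wrist_force'].round(1)); get_image('side')"
```

```text
time: 15.65
tcp_pos: [0.5846, 0.0913, 0.2313]
tool_rot: [-0.17, 0.985, -0.0, 0.0]
wrist_force: [-0.0, -5.7, 3.3]
gripper_width: 0.001
grasp_force: 2.5
[-0.  -5.7  3.3]
[-0.1 -4.9  3.8]
[-0.8 -4.7  2.4]
```

```bash
python3 -m crank '[[[-0.013,0.038,0,0,0,0,1],[-0.013,0.038,0,0,0,0,1],[-0.013,0.038,0,0,0,0,1],[-0.013,0.038,0,0,0,0,1],[-0.013,0.038,0,0,0,0,1],[0,0,0,0,0,0,1],[0,0,0,0,0,0,1],[0,0,0,0,0,0,1]]]'
python3 -c "
from h import *
for i in range(3): print(sense()['wrist_force'].round(1)); get_image('side')"
```

```text
time: 16.8
tcp_pos: [0.5832, 0.0953, 0.2314]
tool_rot: [-0.17, 0.985, -0.001, 0.0]
wrist_force: [1.0, -8.0, 3.9]
gripper_width: 0.002
grasp_force: 4.1
[ 1.  -8.   3.9]
[-0.  -8.8  3.4]
[ 0.7 -8.3  3.4]
```

```bash
python3 -m crank '[[[-0.013,0.038,0,0,0,0,1],[-0.013,0.038,0,0,0,0,1],[0,0,0,0,0,0,1],[0,0,0,0,0,0,1],[0,0,0,0,0,0,1],[0,0,0,0,0,0,1],[0,0,0,0,0,0,1],[0,0,0,0,0,0,1]]]'
python3 -c "
from h import *
for i in range(3): print(sense()['wrist_force'].round(1)); get_image('side')"
```

```text
time: 17.95
tcp_pos: [0.5827, 0.0968, 0.2314]
tool_rot: [-0.17, 0.985, -0.002, 0.0]
wrist_force: [0.4, -10.0, 4.1]
gripper_width: 0.004
grasp_force: 5.0
[  0.4 -10.    4.1]
[  0.  -11.1   3.3]
[ 0.8 -9.3  3.9]
```

```bash
python3 -m crank '[[[0.033,-0.094,0,0,0,0,1],[0.1,-0.284,0,0,0,0,1],[0.132,-0.378,0,0,0,0,1],[0,0,0.85,0,0,0,1],[0,0,0.85,0,0,0,1],[0,0,0.85,0,0,0,1],[0,0,0.85,0,0,0,1],[0,0,0,0,0,0,1]]]'
python3 -m crank '[[[-0.9,0.4,0,0,0,0,1],[-0.9,0.4,0,0,0,0,1],[-0.9,0.4,0,0,0,0,1],[-0.9,0.4,0,0,0,0,1],[-0.9,0.4,0,0,0,0,1],[0,0,0,0,0,0,1],[0,0,0,0,0,0,1],[0,0,0,0,0,0,1]]]'
python3 - <<'E'
from h import *
import pickle
s=sense();im=get_image("wrist");im2=get_image("scene");im3=get_image("side");setst(s)
pickle.dump((s,im,im2,im3),open("s6.pkl","wb"))
a=[cv2.resize(x,(400,300),interpolation=cv2.INTER_CUBIC) for x in(im["color"],im2["color"][210:330,180:340],im3["color"][240:360,280:440])]
cv2.imwrite("pics/c6.png",np.vstack([np.hstack(a[:2]),np.hstack([a[2],a[2]*0])])[:,:,::-1])
psi=np.radians(19.4);X=np.array([np.cos(psi),np.sin(psi)]);Y=np.array([-X[1],X[0]]);O=np.array([.5698,.1033])
T=lambda p:np.c_[(p[:,:2]-O)@X,(p[:,:2]-O)@Y]*1000
print("tcp",s["tcp_pos"],T(s["tcp_pos"][None]))
for n,i in(("wrist",im),("scene",im2),("side",im3)):
    h=cv2.cvtColor(i["color"],cv2.COLOR_RGB2HSV);P=grid(i).reshape(-1,3);q=T(P)
    m=((h[...,0]>8)&(h[...,0]<28)&(h[...,1]>80)).ravel()&(P[:,2]>.062)&(P[:,2]<.074)&(q[:,0]>-40)&(q[:,0]<60)&(q[:,1]>-60)&(q[:,1]<115)
    print(n,np.percentile(q[m],[1,99],axis=0).round(1))
    m=(h[...,2]<50).ravel()&(P[:,2]>.08)&(P[:,2]<.115)&(abs(q[:,0]+95)<20)&(abs(q[:,1]-55)<35)
    print(" tread",m.sum(),np.percentile(q[m],[2,50,98],axis=0).round(1) if m.sum() else 0)
E
```

```text
time: 19.1
tcp_pos: [0.5894, 0.0793, 0.3174]
tool_rot: [-0.17, 0.985, -0.0, 0.002]
wrist_force: [-0.1, 0.2, -0.3]
gripper_width: 0.004
grasp_force: 0.0
time: 20.1
tcp_pos: [0.4771, 0.1291, 0.3156]
tool_rot: [-0.17, 0.985, -0.0, 0.0]
wrist_force: [0.4, -0.4, -0.7]
gripper_width: 0.01
grasp_force: 0.0
tcp [0.47705084 0.12913675 0.31564823] [[-78.9011444   55.17747052]]
wrist [[-33.5  51.5]
 [ 55.1  59.6]]
 tread 1525 [[-106.6   45.7]
 [ -98.1   54.2]
 [ -84.4   62.8]]
scene [[-36.2   2.7]
 [ 55.1 101.6]]
 tread 36 [[-107.3   42.4]
 [-101.7   45.2]
 [ -91.4   58.3]]
side [[-32.7   6.4]
 [ 56.4 106.9]]
 tread 79 [[-100.4   49.7]
 [ -91.3   60.8]
 [ -83.3   66. ]]
```

View pics/c6.png

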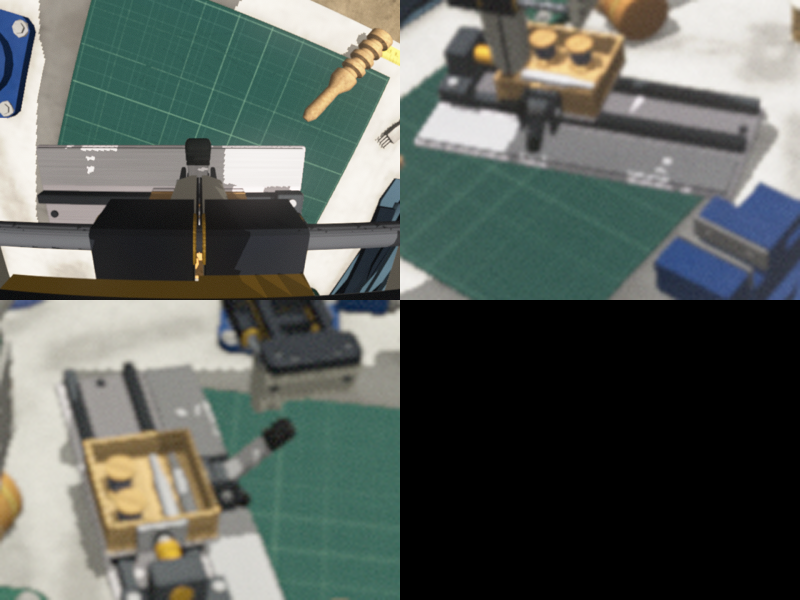

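The wrist tile shows the raised tread at (198,152), right under and ahead of the shut fingertips. The side tile shows the tray against the buffer at about (165,545). Now I'll sweep the lever down along its arc.

```bash
python3 -m crank '[[[0,0,-0.55,0,0,0,1],[0,0,-0.5,0,0,0,1],[-0.313,-0.11,-0.244,0,0,0,1],[-0.283,-0.1,-0.284,0,0,0,1],[-0.241,-0.085,-0.324,0,0,0,1],[-0.2,-0.07,-0.344,0,0,0,1],[-0.151,-0.053,-0.368,0,0,0,1],[-0.072,-0.025,-0.248,0,0,0,1]]]'
python3 -m crank '[[[0,0,-0.04,0,0,0,1],[0,0,-0.04,0,0,0,1],[0,0,0,0,0,0,1],[0,0,0,0,0,0,1],[0,0,0,0,0,0,1],[0,0,0,0,0,0,1],[0,0,0,0,0,0,1],[0,0,0,0,0,0,1]]]'
```

```text
time: 21.25
tcp_pos: [0.4451, 0.1183, 0.2447]
tool_rot: [-0.17, 0.985, -0.0, 0.001]
wrist_force: [2.6, 1.0, 4.2]
gripper_width: 0.005
grasp_force: 2.2
time: 22.25
tcp_pos: [0.4446, 0.1183, 0.2426]
tool_rot: [-0.171, 0.985, -0.0, -0.0]
wrist_force: [1.0, -0.5, 6.7]
gripper_width: 0.006
grasp_force: 3.2
```

```bash
python3 -m crank '[[[0,0,-0.06,0,0,0,1],[0,0,-0.06,0,0,0,1],[0,0,0,0,0,0,1],[0,0,0,0,0,0,1],[0,0,0,0,0,0,1],[0,0,0,0,0,0,1],[0,0,0,0,0,0,1],[0,0,0,0,0,0,1]]]'
```

```text
time: 23.25
tcp_pos: [0.4445, 0.1183, 0.2405]
tool_rot: [-0.171, 0.985, -0.0, -0.0]
wrist_force: [-2.6, -1.8, 17.2]
gripper_width: 0.005
grasp_force: 8.3
```

```bash
python3 -m crank '[[[0,0,-0.05,0,0,0,1],[0,0,-0.05,0,0,0,1],[0,0,0,0,0,0,1],[0,0,0,0,0,0,1],[0,0,0,0,0,0,1],[0,0,0,0,0,0,1],[0,0,0,0,0,0,1],[0,0,0,0,0,0,1]]]'
```

```text
time: 24.25
tcp_pos: [0.4445, 0.1183, 0.2388]
tool_rot: [-0.171, 0.985, -0.0, 0.0]
wrist_force: [-5.2, -1.6, 24.6]
gripper_width: 0.005
grasp_force: 12.4
```

```bash
python3 -m crank '[[[0,0,0.3,0,0,0,1],[0,0,0.6,0,0,0,1],[-0.5,-0.17,0.8,0,0,0,1],[-0.8,-0.28,0.8,0,0,0,1],[-0.8,-0.28,0.8,0,0,0,1],[0,0,0.5,0,0,0,1],[0,0,0,0,0,0,1],[0,0,0,0,0,0,1]]]'
python3 - <<'E'
from h import *
s=sense();im=get_image("wrist");im2=get_image("scene");im3=get_image("side");setst(s)
a=[cv2.resize(x,(400,300),interpolation=cv2.INTER_CUBIC) for x in(im["color"],im2["color"][210:330,180:340],im3["color"][240:360,280:440])]
cv2.imwrite("pics/c7.png",np.vstack([np.hstack(a[:2]),np.hstack([a[2],a[2]*0])])[:,:,::-1])
psi=np.radians(19.4);X=np.array([np.cos(psi),np.sin(psi)]);Y=np.array([-X[1],X[0]]);O=np.array([.5698,.1033])
T=lambda p:np.c_[(p[:,:2]-O)@X,(p[:,:2]-O)@Y]*1000
for n,i in(("wrist",im),("scene",im2),("side",im3)):
    h=cv2.cvtColor(i["color"],cv2.COLOR_RGB2HSV);P=grid(i).reshape(-1,3);q=T(P)
    m=((h[...,0]>8)&(h[...,0]<28)&(h[...,1]>80)).ravel()&(P[:,2]>.062)&(P[:,2]<.074)&(q[:,0]>-40)&(q[:,0]<60)&(q[:,1]>-60)&(q[:,1]<115)
    print(n,np.percentile(q[m],[1,99],axis=0).round(1))
    m=(h[...,2]<50).ravel()&(P[:,2]>.045)&(P[:,2]<.1)&(abs(q[:,0]+110)<20)&(abs(q[:,1]-55)<9)
    if m.sum()>5: print(" tread",m.sum(),np.percentile(np.c_[q[m],P[m,2]*1000],[2,50,98],axis=0).round(1),"slope",np.polyfit(q[m,0],P[m,2]*1000,1))
E
```

```text
time: 25.25
tcp_pos: [0.3925, 0.1003, 0.3312]
tool_rot: [-0.17, 0.985, 0.0, -0.001]
wrist_force: [0.2, 0.7, 0.1]
gripper_width: 0.001
grasp_force: 0.0
wrist [[-39.2  53.1]
 [-31.   60.9]]
 tread 76 [[-126.    56.3   52.4]
 [-114.9   56.7   58.7]
 [-101.    57.1   60.5]] slope [ 0.11176377 71.08233034]
scene [[-37.2   2.1]
 [ 54.1 100.6]]
 tread 35 [[-127.1   46.7   52.2]
 [-121.1   51.4   58.5]
 [-107.2   56.8   62. ]] slope [ 0.18882771 80.7529194 ]
side [[-32.9   5.1]
 [ 56.4 106.8]]
 tread 53 [[-119.4   50.5   49.3]
 [-110.2   60.2   55.9]
 [-101.6   63.7   60.8]] slope [ 0.10971364 68.08009107]
```

View pics/c7.png

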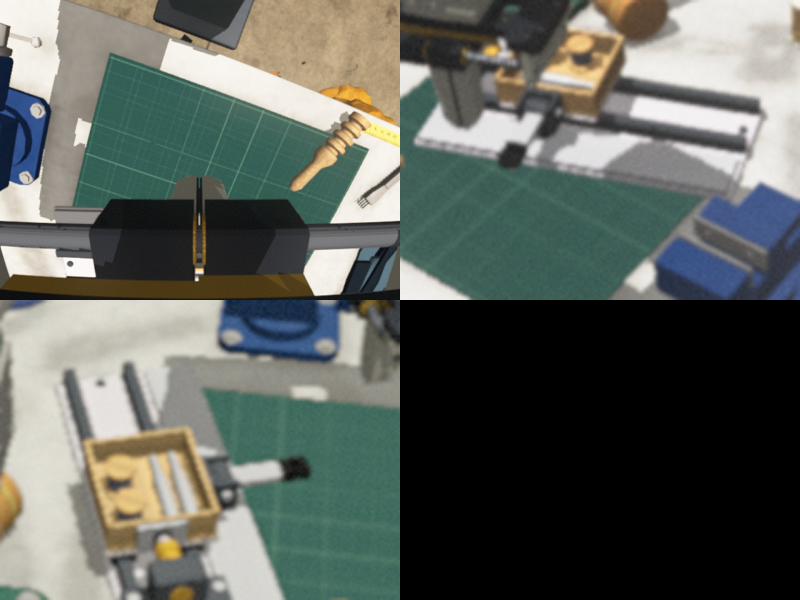

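The lever is level and down: side tile (295,468), scene tile (515,152), tread top at about 58 mm. The tray is unmoved against the pin and the robot is clear.

```bash
python3 -c "
from bench import close_job
print(close_job())"
```

```text
the job is handed in; nothing more can be done
None
```

I handed the job in at about 25 s: the brake lever is down, the carriage is against the buffer pin at roughly 5 N (estimated from wrist force), and the arm is clear; no verdict came back.

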